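Hook a jammed blank out of a bench shear

TASK

A punched blank is jammed inside the guarded feed slot of the bench shear. With the hooked pick, never touching the blank with your fingers, reach down into the slot, hook the blank and draw it out until it bears on the pin of the red length stop, and keep it pressed there lightly, with about 5 newtons and never more than 10, for at least half a second, without pressing the pick hard on the machine. Then unhook, leaving the blank lying flat at the stop, lay the pick back in its rest as it was, and leave the other things on the bench alone.

Things in the scene. Friction and masses are not known exactly. Their poses are not given: they have to be found in the camera images.
- shear: (Sizes in mm.) Green bench shear, fixed; place, heading and side vary. Origin: on the bench under the middle of the base's front edge; x runs level into the slot, z up. Base 225 long, 110 wide, top (slot floor) at z 40. A channel 26 wide runs from x 0 to 150 between walls 12 thick, tops at z 50; open above from x 0 to 70, then under a clear guard. Behind x 150 a frame (to z 143) and hand lever.
- slot_mouth (a point): Middle of the narrow slot's mouth, on its floor (x 70, y 0, z 40 in the shear's frame); x points into the slot. Slot: 26 wide, 44 high, 80 deep, under a clear guard (top at z 88). A sprung dark shoe low in its +y wall, 15 to 45 in, 2 proud, pinches the blank on the -y wall: dragging takes about 4 to 14 N beside it, very little once the hole is 5 or more outside the mouth.
- stop_face (a point): Red length stop: block 24 wide, 12 long, 10 high across the open channel, face at x 15 to 18 of the shear. The point: middle of that face, 5 above the slot floor; x into the slot. A steel adjusting pin 7 thick stands out of it towards the slot by 1.5 to 16.5; its setting is not measured: feel for it. It does not give: once the blank's front end meets it the pull rises, about 2 N or more per mm.
- blank_hole (a point): Jammed blank: copper-coloured plate 40 long (along the slot), 24 wide, 6 thick, about 35 g, flat on the slot floor, with a rectangular through hole in its middle, 16 along x by 14 along y. The point: centre of the hole, 3 above the floor. It starts 25 to 50 inside the mouth, 1 off the slot's middle line towards -y.
- pick_grip (a point): Hooked pick, 110 g: orange handle 112 long, 14 wide, 16 high. The point: handle's centre, x towards the hook, z up. A steel shank 6 by 6 goes on in line with the handle to 152.5 from this point, where a toe turns straight down. Take it by the handle's middle, across the 14 mm, gripping hard (40 N or more) or it tilts in the fingers. Centre of mass 30 ahead of the point.
- pick_toe (a point): Bottom of the pick's toe: 150 ahead of and 19 below the handle's centre. The toe is 5 long (x) by 6 wide (y) and reaches 16 below the underside of the shank. Under a pull the pick tilts a little in the fingers, so where the toe is by then is not exactly known.
- rest_mid (a point): Pick rest, fixed: grey base 130 by 60, 12 high, with two forks 8 thick, 42 to either side of this point along x; notches 24 wide, floor 52 above the bench, cheeks up to 68. The point: where the handle's centre lies when the pick is laid in, 60 above the bench; x is the way the hook points.
- oiler: Bystander: yellow oiler bottle, 36 across, 100 high; origin at the centre of its underside.
- die_a: Bystander: dark steel die block 36 by 26, 22 high with a 12 high stud; origin at the centre of its underside.
- die_b: Bystander: a second die block like the first; origin at the centre of its underside.
Things that resemble listed ones, but are neither listed nor needed, are in the scene too. There is more than one size of the part that bears pick_grip; the job needs the smaller.

How it is judged:
On the way, in this order (a step that is already met when the one before it is completed fails the run):
1. the pick's toe is down inside the covered slot, below the top of the blank (x of pick_toe in the frame of slot_mouth above 0.005 m and z of pick_toe in the frame of slot_mouth below 0.0045 m and y of pick_toe in the frame of slot_mouth between -0.013 and 0.013 m), for 0.1 s.
2. the blank bears on the stop's pin with 1.5 to 10 N for 0.5 s, drawn by the pick (contact force between blank and stop between 1.5 and 10 N and contact force between pick and blank above 1 N), for 0.5 s.
At the end, for the whole second after the job is handed in: The blank lies flat in the channel by the stop (its hole 20 to 39 mm from the red block's face, which covers every setting of the pin), the pick lies in both forks of its rest within 13 mm of the rest's middle, level, hook pointing as before, and both are at rest (x of blank_hole in the frame of stop_face between 0.02 and 0.039 m and angle between blank_hole's own z axis and vertical below 0.1 rad and horizontal distance between pick_grip and rest_mid below 0.013 m and z of pick_grip in the frame of rest_mid between -0.004 and 0.004 m and angle between pick_grip's own z axis and vertical below 0.2 rad and x of pick_toe in the frame of rest_mid above 0.1 m and linear speed of each of pick, blank below 0.02 m/s); the robot touches nothing.
It fails at once if fingers touch the blank (contact force between the fingers and blank above 0.5 N).
It fails at once if the blank is forced on the stop (over 10.5 N) (contact force between blank and stop above 10.5 N).
It fails at once if the pick presses on the machine with over 22 N (contact force between pick and shear above 22 N).
It fails at once if a bystander is moved by over 15 mm (distance of any of oiler, die_a, die_b from where it was at the start of the episode above 0.015 m).
It also fails if it takes over 72 s, if anything falls off the work surface, if the arm or the gripper's body presses on something with over 40 N, if the wrist force passes 120 N, or if a joint passes its speed limit or range.

ROBOT

A 6-joint arm with a two-finger parallel gripper is mounted at the origin on the work surface. World frame = base frame: x ahead of the robot, y to its left, z up, the work surface at z = 0. Lengths are in m, angles in rad, forces in N, time in s.
With the tool pointing down it reaches from about 0.275 to 0.825 m from the base axis. Payload 5.2 kg.
Tool frame: the origin (TCP) lies at the very end of the fingers, on their centre line; the grasp point (between the pads) lies 19 mm behind it; z points along the fingers, y is the line along which they close (so a half turn about z gives the same grasp; the last joint's range is limited). The gripper opens to 93 mm and grips with 3 to 60 N. Pads are 15 mm wide; open, the fingers measure 128 mm over their backs; the gripper's body (75 mm by 188 mm) begins 65 mm behind the grasp point.
Start: joints at [-1.508, 0.259, 1.535, -0, 1.348, -0.203], TCP at [0.144, -0.531, 0.219] pointing down, gripper open.
Joint ranges: [-3.14, 3.14], [-0.91, 2.08], [0.19, 2.58], [-1.22, 4.36], [0.22, 2.71], [-3.12, 3.12]. Speed limits (rad/s): [2.57, 2.57, 3.14, 3.14, 3.14, 3.14].

INTERFACE

Orientations are given as a unit quaternion [x, y, z, w].
In Python, from cell import arm, vision gives the robot as it stands. The module is installed in compiled form; this text tells all that it offers.
- The arm moves only by the shell command python3 -m handwheel 'ROWS' [FORCE]. ROWS is JSON, a list of rows, each a list of 3 entries, a list of its own where there are three numbers: the turn, a rotation vector about the tool's x, y, z scaled (see below), then the shift along the tool's x, y, z scaled (see below), then the opening, from -1 (shut) to 1 (fully open). In form: [[[ax, ay, az], [tx, ty, tz], claw], ...]. A call has 1 to 10 rows; each row shifts and turns the commanded pose from where the row before left it, along the tool's axes as they then stand; what a row does not reach is not made up. The controller multiplies each number of a shift by 3 cm and each number of a turn by 8 degrees. A row lasts 1/10 s, in which the tool goes at most 50 mm and 8.59 degrees, less where a joint would pass 70% of its speed; a pose out of reach is approached as far as the arm can. A call with a number of a shift or a turn outside -1 to 1 is refused whole. A call with a gripper value outside its range is refused whole. The fingers move at their own pace and stop on an object; FORCE is the grip in N (left out, the last holds). Time passes only in rows, so rows that do not move let the fingers close. It gives the time, the measured TCP pose, the force, the opening and the grip force at its end, in the units of the state.
- arm.observe(): the state, without advancing time (a new reading comes with each control period).
- vision.grab_frame(name): name is "side" or "top"; returns the picture (384x512x3 uint8, red, green, blue); there is no depth.
- vision.get_calibration(name): a dict with "vfov" (degrees; the focal length in pixels is half the picture's height over the tangent of half this angle, whatever the lens; pixels are square), "cx", "cy" (the principal point, pixels), "R" (3x3) and "t" (3): a world point X has camera coordinates R X + t. Camera axes: x right, y down, z forward; pixel columns grow to the right and rows downward; lengths in m; the calibration is good to about 2 mm. A picture is of the moment at which its call begins. get_calibration takes no time and is no camera call.
- arm.job_done(): hands the job in; it is judged then, once.
The state is a dict: "time": time; "joints": joint angles; "joint_vel": joint speeds; "tau": joint torques, N m; "tcp_pos": TCP position; "tcp_rot": TCP orientation; "wrist_force": force on the tool from outside, world axes, zero at the start; "moment": the same for the moment, N m; "grip_width": finger opening in m; "finger_force": force on a finger pad.
Only numpy, scipy, OpenCV 4.12 (cv2) and the standard library are available. Lean on these libraries where they do the work, as an engineer would, in place of code of your own. Each camera call takes 0.05 s, during which the arm holds its last target. There are 200 camera calls.

## Working session

There is one attempt and no reset: what is moved stays moved. The work goes in short steps, Python scripts to look and compute and a shell command to move; the robot and the scene stay as the last step left them, time stands still between calls to the robot, and variables do not carry over. Pictures are saved under pics/ and viewed, at most 10 in all, crops included, and the job is handed in when it is done.

```bash
mkdir -p pics; cat > h.py <<'E'
import numpy as np, cv2
from cell import arm, vision
def cal(n):
    c=vision.get_calibration(n); f=192/np.tan(np.radians(c["vfov"])/2)
    return f,c["cx"],c["cy"],np.array(c["R"]),np.array(c["t"])
def px2pt(n,u,v,z):
    f,cx,cy,R,t=cal(n); d=R.T@np.array([(u-cx)/f,(v-cy)/f,1]); o=-R.T@t
    return o+d*(z-o[2])/d[2]
def proj(n,X):
    f,cx,cy,R,t=cal(n); p=R@np.array(X)+t
    return np.array([cx+f*p[0]/p[2],cy+f*p[1]/p[2]])
E
python3 - <<'E'
from h import *
for n in("top","side"):
    im=vision.grab_frame(n); cv2.imwrite(f"pics/{n}0.png",im[:,:,::-1])
    c=vision.get_calibration(n);print(n,{k:np.round(v,3).tolist() for k,v in c.items()})
    cv2.imwrite(f"pics/{n}0b.png",cv2.resize(im[:,:,::-1],(800,600),interpolation=cv2.INTER_CUBIC))
print(arm.observe())
E
```

```text
top {'vfov': 55.455, 'cx': 258.398, 'cy': 183.565, 'R': [[0.022, -1.0, -0.004], [-0.99, -0.021, -0.142], [0.142, 0.007, -0.99]], 't': [-0.012, 0.561, 0.772]}
side {'vfov': 52.202, 'cx': 252.85, 'cy': 195.766, 'R': [[-0.887, -0.46, 0.024], [-0.259, 0.455, -0.852], [0.381, -0.762, -0.523]], 't': [0.502, 0.198, 0.512]}
{'time': 0.1, 'joints': array([-1.50779484e+00,  2.59277117e-01,  1.53596914e+00,  8.32577768e-06,
        1.34801317e+00, -2.02794486e-01]), 'joint_vel': array([-1.60387331e-03, -2.12988063e-03, -3.07335145e-03,  6.70605232e-05,
       -1.03575378e-03, -1.47213588e-03]), 'tau': array([ 2.40210546e-03, -4.38205755e+01, -2.84644264e+01,  7.20047252e-02,
        3.62926209e-02, -5.46243132e-05]), 'tcp_pos': array([ 0.14446921, -0.53017339,  0.21789889]), 'tcp_rot': array([ 9.91181831e-01,  1.32506164e-01,  6.22525581e-05, -8.31065898e-04]), 'wrist_force': array([-0.56165173, -0.07770185,  0.89166146]), 'moment': array([ 0.00801842, -0.03396053,  0.03575812]), 'finger_force': 0.0, 'grip_width': 0.09312987367913564}
```

View pics/top0b.png

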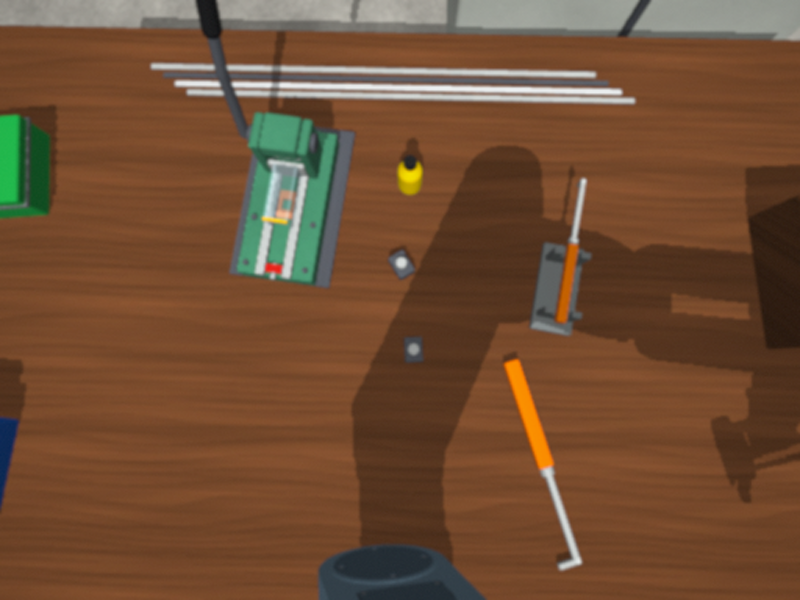

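View pics/side0b.png

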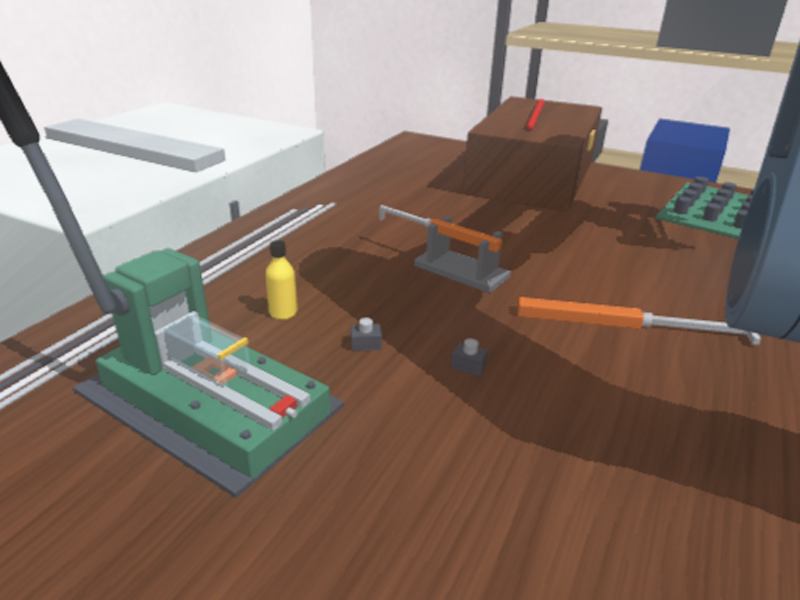

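Top view (800x600 px): shear with red stop at (273,268), copper blank at about (287,205), pick in its rest with handle (565,322)-(573,243) and hook end (584,180). The oiler is at (410,178) and the dies at (401,262) and (413,349). The larger decoy pick lies on the bench.

```bash
python3 - <<'E'
from h import *
im=cv2.imread("pics/top0.png"); hsv=cv2.cvtColor(im,cv2.COLOR_BGR2HSV)
def blobs(lo,hi,box,name,z,mn=8):
    m=cv2.inRange(hsv,lo,hi); k=np.zeros_like(m); x0,y0,x1,y1=[int(b/1.5625) for b in box]; k[y0:y1,x0:x1]=1; m*=k
    n,l,s,c=cv2.connectedComponentsWithStats(m)
    for i in range(1,n):
        if s[i,4]<mn: continue
        pts=np.argwhere(l==i)[:,::-1].astype(np.float32)
        W=np.array([px2pt("top",u,v,z)[:2] for u,v in pts]).astype(np.float32)
        r=cv2.minAreaRect(W); b=cv2.boxPoints(r)
        print(name,s[i,4],"px",c[i].round(1),"mean",W.mean(0).round(4),"rect c",np.round(r[0],4),"size",np.round(r[1],4),"box",b.round(4).tolist())
blobs((5,120,90),(18,255,255),(540,235,600,330),"handle",.068,30)
blobs((0,180,120),(4,255,255),(250,250,300,285),"red",.050)
blobs((176,180,120),(180,255,255),(250,250,300,285),"red2",.050)
blobs((5,80,120),(15,200,255),(265,180,310,225),"copper",.046)
blobs((0,0,150),(180,50,255),(240,150,320,285),"wall",.050,20)
blobs((0,0,100),(180,60,255),(570,170,600,250),"shank",.063,10)
blobs((20,150,100),(32,255,255),(255,205,295,230),"ylw",.088,5)
c=im[75:190,140:230]; cv2.imwrite("pics/c1.png",cv2.resize(c,None,fx=5,fy=5,interpolation=cv2.INTER_NEAREST)[:600])
E
```

```text
handle 419 px [362.4 180.6] mean [ 0.5685 -0.2229] rect c [ 0.5682 -0.2238] size [0.0198 0.113 ] box [[0.5108000040054321, -0.2240999937057495], [0.6222000122070312, -0.24300000071525574], [0.6255000233650208, -0.22349999845027924], [0.5141000151634216, -0.2046000063419342]]
red 40 px [174.6 171.3] mean [0.5832 0.1856] rect c [0.583  0.1856] size [0.0205 0.0095] box [[0.5770999789237976, 0.1761000007390976], [0.5864999890327454, 0.17489999532699585], [0.5889000296592712, 0.19519999623298645], [0.5795000195503235, 0.1964000016450882]]
copper 57 px [180.2 131.1] mean [0.6761 0.1791] rect c [0.6775 0.1786] size [0.0122 0.0364] box [[0.6588000059127808, 0.17430000007152557], [0.6949999928474426, 0.17069999873638153], [0.6962000131607056, 0.18289999663829803], [0.6600000262260437, 0.18639999628067017]]
copper 11 px [187.3 126.8] mean [0.6863 0.1636] rect c [0.6848 0.163 ] size [0.0163 0.0023] box [[0.6765999794006348, 0.16369999945163727], [0.6766999959945679, 0.16140000522136688], [0.6930000185966492, 0.16220000386238098], [0.6929000020027161, 0.16449999809265137]]
copper 13 px [185.3 13
[... 886 characters left out ...]
411499, 0.19830000400543213], [0.6488000154495239, 0.18979999423027039], [0.6503999829292297, 0.20389999449253082], [0.5748000144958496, 0.21240000426769257]]
shank 199 px [369.7 135.2] mean [ 0.6706 -0.2421] rect c [ 0.6726 -0.2417] size [0.0135 0.0951] box [[0.6245999932289124, -0.24140000343322754], [0.7186999917030334, -0.25540000200271606], [0.7207000255584717, -0.24210000038146973], [0.6266000270843506, -0.2280000001192093]]
ylw 31 px [176.  140.8] mean [0.6425 0.1771] rect c [0.6425 0.1783] size [0.0326 0.0047] box [[0.6389999985694885, 0.16220000386238098], [0.6437000036239624, 0.16179999709129333], [0.6460000276565552, 0.19439999759197235], [0.6413000226020813, 0.19470000267028809]]
```

View pics/c1.png

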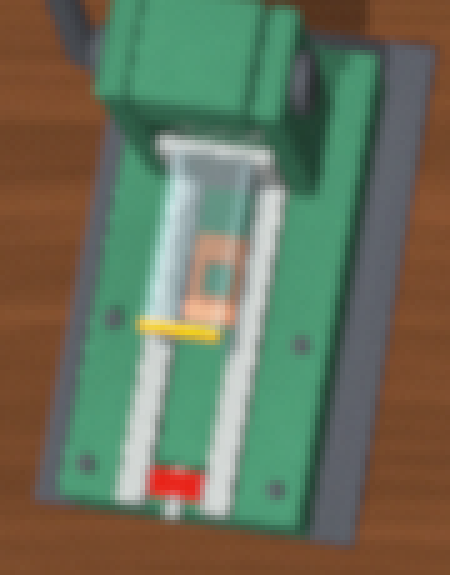

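The crop shows the blank just inside the mouth, with its hole at image px (183,131), and the red block at (174.6,171.3). Walls give a shear heading of about -7.5°, and the handle centre is about (0.568,-0.226) with heading -9.2°.

```bash
cat >> h.py <<'E'
from scipy.spatial.transform import Rotation as Ro
def togo(p,yaw):
    s=arm.observe(); R=Ro.from_quat(s["tcp_rot"])
    T=np.radians(yaw); c,sn=np.cos(T),np.sin(T)
    G=Ro.from_matrix(np.array([[c,sn,0],[sn,-c,0],[0,0,-1.]]))
    d=G.as_matrix().T@(np.array(p)-s["tcp_pos"])
    rv=(R.inv()*G).as_rotvec(degrees=True)
    print("t",round(s["time"],2),"pos",s["tcp_pos"].round(4),"turn units",(rv/8).round(3),"shift units (goal axes)",(d/.03).round(3),"F",s["wrist_force"].round(2),"M",s["moment"].round(3),"w",round(s["grip_width"],4),"ff",round(s["finger_force"],1))
E
python3 -m handwheel '[[[0,0,1],[0,0,0],1],[[0,0,1],[0,0,0],1],[[0,0,1],[0,0,0],1],[[0,0,0.05],[0,0,0],1],[[0,0,0],[0.9,-0.9,0],1],[[0,0,0],[0.9,-0.9,0],1],[[0,0,0],[0.9,-0.9,0],1],[[0,0,0],[0.9,-0.9,0],1],[[0,0,0],[0.9,-0.9,0],1],[[0,0,0],[0.9,-0.9,0],1]]' 50
python3 -m handwheel '[[[0,0,0],[0.9,-0.9,0],1],[[0,0,0],[0.9,-0.9,0],1],[[0,0,0],[0.9,-0.9,0],1],[[0,0,0],[0.9,-0.9,0],1],[[0,0,0],[0.9,-0.9,0],1],[[0,0,0],[0.9,-0.9,0],1],[[0,0,0],[0,0,0],0.2],[[0,0,0],[0,0,0],0.2]]'
python3 - <<'E'
from h import *
togo([.568,-.226,.041],-9.2)
E
```

```text
time: 1.1
tcp_pos: [0.3312, -0.3954, 0.2185]
tcp_rot: [0.997, -0.078, -0.0, -0.0]
wrist_force: [0.6, 0.5, 0.1]
grip_width: 0.0928
finger_force: 0.0
time: 1.9
tcp_pos: [0.5162, -0.2618, 0.2181]
tcp_rot: [0.997, -0.078, -0.001, -0.0]
wrist_force: [0.0, 0.3, -0.1]
grip_width: 0.0811
finger_force: 0.0
t 1.9 pos [ 0.5162 -0.2618  0.2181] turn units [-0.001  0.008  0.038] shift units (goal axes) [ 1.515 -1.453  5.904] F [ 0.02  0.27 -0.08] M [ 0.022  0.003 -0.01 ] w 0.0811 ff 0.0
```

```bash
python3 -m handwheel '[[[0,0,0.04],[0.76,-0.73,1],0.2],[[0,0,0],[0.76,-0.73,1],0.2],[[0,0,0],[0,0,1],0.2],[[0,0,0],[0,0,0.8],0.2],[[0,0,0],[0,0,0],0.2],[[0,0,0],[0,0,0],0.2]]'
python3 - <<'E'
from h import *
togo([.568,-.226,.041],-9.2)
im=vision.grab_frame("side"); 
u,v=proj("side",[.568,-.226,.06]).astype(int); print(u,v)
c=im[max(0,v-75):v+75,max(0,u-100):u+100,::-1]
cv2.imwrite("pics/g1.png",cv2.resize(c,None,fx=4,fy=4,interpolation=cv2.INTER_CUBIC))
E
```

```text
time: 2.5
tcp_pos: [0.5673, -0.2277, 0.1049]
tcp_rot: [0.997, -0.083, -0.0, -0.0]
wrist_force: [-0.1, 0.5, -0.3]
grip_width: 0.0558
finger_force: 0.0
t 2.5 pos [ 0.5673 -0.2277  0.1049] turn units [-0.     0.005 -0.04 ] shift units (goal axes) [ 0.013 -0.059  2.131] F [-0.1   0.54 -0.29] M [ 0.045 -0.016 -0.028] w 0.0558 ff 0.0
299 149
```

View pics/g1.png

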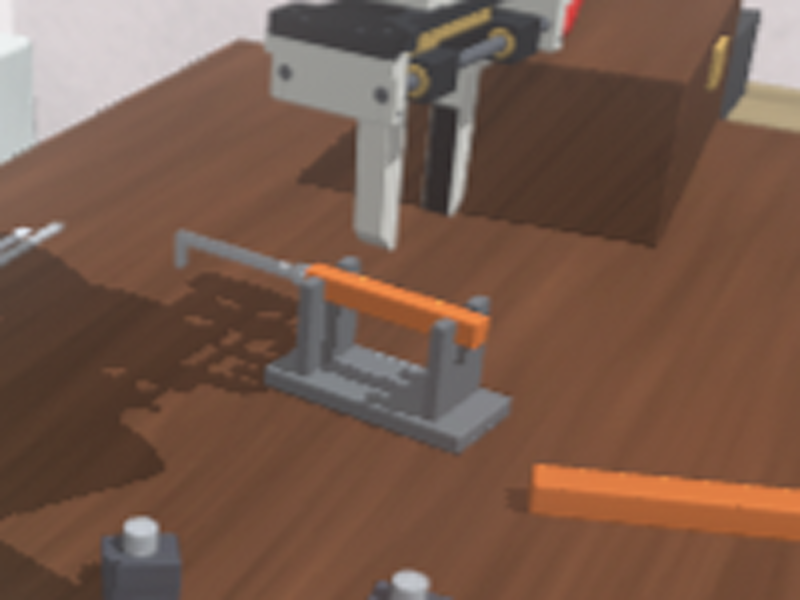

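The fingers hang above the handle's middle (crop px about (400,240) over the handle at (400,300)), aligned with it. Descending and gripping.

```bash
python3 -m handwheel '[[[0,0,-0.04],[0,-0.06,0.9],0.2],[[0,0,0],[0,0,0.8],0.2],[[0,0,0],[0,0,0.4],0.2],[[0,0,0],[0,0,0],0.2],[[0,0,0],[0,0,0],-1],[[0,0,0],[0,0,0],-1],[[0,0,0],[0,0,0],-1],[[0,0,0],[0,0,0],-1],[[0,0,0],[0,0,0],-1],[[0,0,0],[0,0,0],-1]]' 58
python3 - <<'E'
from h import *
togo([.568,-.226,.041],-9.2)
E
```

```text
time: 3.55
tcp_pos: [0.5685, -0.2247, 0.0419]
tcp_rot: [0.997, -0.08, 0.0, -0.0]
wrist_force: [-0.8, 0.3, 1.7]
grip_width: 0.0131
finger_force: 58.0
t 3.55 pos [ 0.5685 -0.2247  0.0419] turn units [-0.001 -0.002  0.003] shift units (goal axes) [-0.01   0.044  0.03 ] F [-0.81  0.34  1.73] M [ 0.141  0.039 -0.025] w 0.0131 ff 58.0
```

```bash
python3 -m handwheel '[[[0,0,0],[0,0,-0.5],-1],[[0,0,0],[0,0,-1],-1],[[0,0,0],[0,0,-1],-1],[[0,0,0],[0,0,-1],-1],[[0,0,-0.2],[0,-0.4,0],-1],[[0,0,0],[-0.36,-0.9,0],-1],[[0,0,0],[-0.36,-0.97,0],-1],[[0,0,0],[-0.36,-0.97,0],-1],[[0,0,0],[-0.36,-0.97,0],-1],[[0,0,0],[-0.36,-0.97,0],-1]]'
python3 -m handwheel '[[[0,0,0],[-0.36,-0.97,0],-1],[[0,0,0],[-0.36,-0.97,0],-1],[[0,0,0],[-0.36,-0.97,0],-1],[[0,0,0],[-0.36,-0.97,0],-1],[[0,0,0],[-0.36,-0.97,0],-1],[[0,0,0],[-0.36,-0.97,0],-1],[[0,0,0],[-0.36,-0.97,0],-1],[[0,0,0],[-0.36,-0.97,0],-1],[[0,0,0],[-0.36,-0.6,0],-1],[[0,0,0],[0,0,0],-1]]'
python3 - <<'E'
from h import *
togo([.473,.20,.08],-7.5)
E
```

```text
time: 4.55
tcp_pos: [0.5343, -0.0617, 0.1451]
tcp_rot: [0.998, -0.066, -0.001, -0.0]
wrist_force: [0.1, 0.1, -1.1]
grip_width: 0.0133
finger_force: 58.0
time: 5.55
tcp_pos: [0.4699, 0.2001, 0.1452]
tcp_rot: [0.998, -0.064, -0.002, -0.0]
wrist_force: [0.5, 0.2, -1.2]
grip_width: 0.0137
finger_force: 58.0
t 5.55 pos [0.4699 0.2001 0.1452] turn units [0.    0.022 0.021] shift units (goal axes) [ 0.104 -0.009  2.174] F [ 0.45  0.19 -1.16] M [-0.024  0.064  0.021] w 0.0137 ff 58.0
```

```bash
python3 -m handwheel '[[[0,0.02,0.02],[0.1,0,0.7],-1],[[0,0,0],[0,0,0.7],-1],[[0,0,0],[0,0,0.7],-1],[[0,0,0],[0,0,0],-1],[[0,0,0],[0,0,0],-1]]'
python3 - <<'E'
from h import *
togo([.473,.20,.08],-7.5)
t=vision.grab_frame("top");s=vision.grab_frame("side")
cv2.imwrite("pics/t2.png",t[:,:,::-1]);cv2.imwrite("pics/s2.png",s[:,:,::-1])
a=cv2.resize(t[75:225,130:230,::-1],None,fx=4,fy=4,interpolation=cv2.INTER_CUBIC)
b=cv2.resize(s[190:340,50:150,::-1],None,fx=4,fy=4,interpolation=cv2.INTER_CUBIC) 
b=cv2.resize(s[180:330,100:200,::-1],None,fx=4,fy=4,interpolation=cv2.INTER_CUBIC)
cv2.imwrite("pics/c2.png",np.hstack([a,b]))
E
```

```text
time: 6.05
tcp_pos: [0.475, 0.1967, 0.0831]
tcp_rot: [0.998, -0.067, 0.0, 0.0]
wrist_force: [0.0, -0.0, -0.9]
grip_width: 0.0136
finger_force: 58.0
t 6.05 pos [0.475  0.1967 0.0831] turn units [ 0.005 -0.007 -0.03 ] shift units (goal axes) [-0.081 -0.099  0.105] F [ 0.03 -0.02 -0.93] M [ 0.053 -0.005 -0.007] w 0.0136 ff 58.0
```

View pics/c2.png

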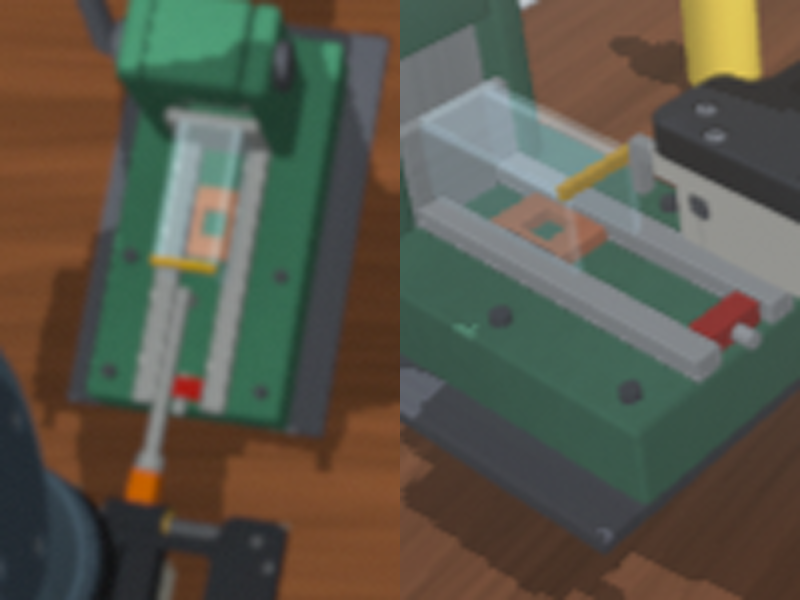

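The top crop shows the shank end at image (175.8,147), short of the yellow guard edge, and the side crop shows the toe at about (160,214-228). The blank hole is at side px (137,237.5) and top px (183,130.6).

```bash
python3 - <<'E'
from h import *
T=lambda x,y:(130+x/4,75+y/4); S=lambda x,y:(100+(x-400)/4,180+y/4)
def show(n,cam,p,z): print(n,cam,px2pt(cam,*p,z)[:2].round(4))
show("wallL front","top",T(145,398),.05);show("wallR front","top",T(214,408),.05)
show("wallL mid","top",T(166,280),.05);show("wallR mid","top",T(237,285),.05)
show("wallR far","top",T(258,160),.05)
show("wallL front","side",S(706,352),.05);show("wallR front","side",S(783,290),.05)
show("red top mid","top",T(187,385),.05)
show("red face top edge mid","side",S(740,296),.05)
show("hole","top",T(212,221),.046);show("hole","side",S(548,230),.046)
show("shank end top","top",T(184,290),.104);
def ray(c,p):
    f,cx,cy,R,t=cal(c);d=R.T@np.array([(p[0]-cx)/f,(p[1]-cy)/f,1]);return -R.T@t,d/np.linalg.norm(d)
o1,d1=ray("top",T(184,290));
for p in (S(642,138),S(645,190)):
    o2,d2=ray("side",p);a,b=np.linalg.lstsq(np.c_[d1,-d2],o2-o1,rcond=None)[0];print("x",(o1+a*d1).round(4),(o2+b*d2).round(4))
show("toe bottom","side",S(645,190),.082)
s=arm.observe();R=Ro.from_quat(s["tcp_rot"]);print("toe nominal",(s["tcp_pos"]+R.apply([.15,0,-.0181])+[0,0,-.019]).round(4))
E
```

```text
wallL front top [0.5756 0.2037]
wallR front top [0.5708 0.1654]
wallL mid top [0.6425 0.1958]
wallR mid top [0.6405 0.1561]
wallR far top [0.713  0.1478]
wallL front side [0.5784 0.2091]
wallR front side [0.574  0.1684]
red top mid top [0.5834 0.1809]
red face top edge mid side [0.5857 0.1788]
hole top [0.6781 0.1728]
hole side [0.6769 0.1788]
shank end top top [0.624  0.1725]
x [0.6244 0.1729 0.1022] [0.6274 0.1746 0.1033]
x [0.6292 0.1777 0.0823] [0.6271 0.1765 0.0815]
toe bottom side [0.6267 0.177 ]
toe nominal [0.6248 0.1769 0.0842]
```

```bash
python3 -m handwheel '[[[0,0,-0.03],[0,-0.2,0.3],-1],[[0,0,0],[0,0,0.4],-1],[[0,0,0],[0,0,0.3],-1],[[0,0,0],[0,0,0],-1],[[0,0,0],[0,0,0],-1]]'
python3 - <<'E'
from h import *
togo([.475,.2027,.053],-7.3)
t=vision.grab_frame("top");s=vision.grab_frame("side")
cv2.imwrite("pics/t3.png",t[:,:,::-1]);cv2.imwrite("pics/s3.png",s[:,:,::-1])
a=cv2.resize(t[105:180,155:205,::-1],None,fx=8,fy=8,interpolation=cv2.INTER_CUBIC)
b=cv2.resize(s[205:280,130:180,::-1],None,fx=8,fy=8,interpolation=cv2.INTER_CUBIC)
cv2.imwrite("pics/c3.png",np.hstack([a,b]))
E
```

```text
time: 6.65
tcp_pos: [0.476, 0.2031, 0.0531]
tcp_rot: [0.998, -0.065, 0.001, 0.0]
wrist_force: [-0.3, -0.1, -1.1]
grip_width: 0.0136
finger_force: 58.0
t 6.65 pos [0.476  0.2031 0.0531] turn units [ 0.003 -0.012 -0.023] shift units (goal axes) [-0.03   0.018  0.005] F [-0.29 -0.05 -1.15] M [ 0.061  0.028 -0.024] w 0.0136 ff 58.0
```

View pics/c3.png

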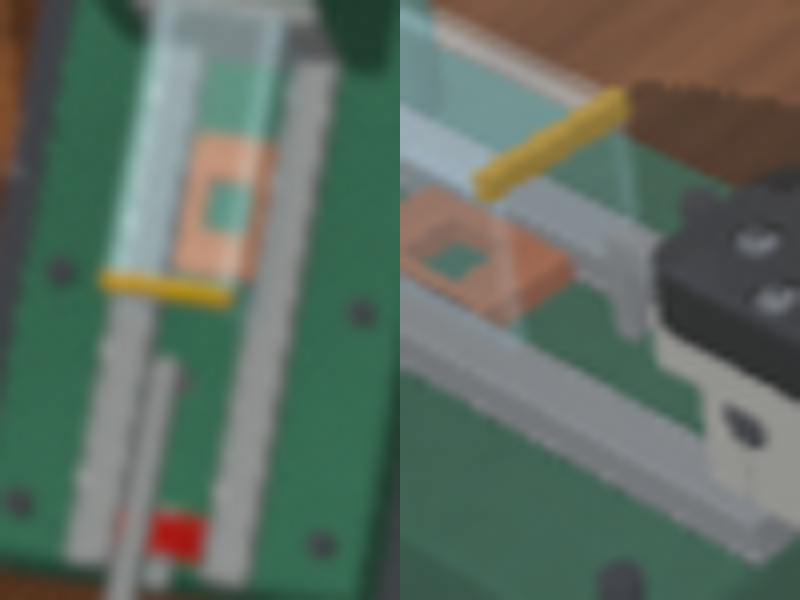

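The top crop shows the shank end at crop (167,358) in the open channel, with the channel middle at about (190,330). The hole is at (230,205). The side crop shows the toe bottom at (632,335) and the hole at (455,258).

```bash
python3 - <<'E'
from h import *
T=lambda x,y:(155+x/8,105+y/8); S=lambda x,y:(130+(x-400)/8,205+y/8)
a=np.radians(-7.2);e=np.array([np.cos(a),np.sin(a)]);n=np.array([-e[1],e[0]])
O=px2pt("top",*T(190,330),.05)[:2]
def show(nm,c,p,z): 
    P=px2pt(c,*p,z)[:2]; print(nm,c,P.round(4),"along/across",((P-O)@e).round(4),((P-O)@n).round(4))
show("chan","top",T(190,330),.05)
show("shank end","top",T(167,358),.0742)
show("hole","top",T(230,205),.044)
show("toe bottom","side",S(632,335),.0535)
show("hole top rim","side",S(457,245),.046);show("hole floor","side",S(455,258),.0405)
show("yellow","top",T(168,288),.088);show("blank front","top",T(215,272),.046)
show("blank back","top",T(240,135),.046)
show("blank front corner","side",S(573,266),.046)
show("red face","top",T(180,517),.05)
show("R inner","top",T(217,540),.05);show("R inner","top",T(290,100),.05)
E
```

```text
chan top [0.64   0.1795] along/across 0.0 0.0
shank end top [0.6262 0.1797] along/across -0.0137 -0.0016
hole top [0.6779 0.1715] along/across 0.0386 -0.0032
toe bottom side [0.6261 0.1874] along/across -0.0148 0.0061
hole top rim side [0.68   0.1751] along/across 0.0402 0.0006
hole floor side [0.683  0.1733] along/across 0.0434 -0.0007
yellow top [0.642  0.1771] along/across 0.0023 -0.0021
blank front top [0.6578 0.1743] along/across 0.0183 -0.0029
blank back top [0.6977 0.1693] along/across 0.0586 -0.0029
blank front corner side [0.656  0.1693] along/across 0.0172 -0.0081
red face top [0.587  0.1795] along/across -0.0525 -0.0067
R inner top [0.5808 0.1689] along/across -0.0574 -0.0179
R inner top [0.707  0.1548] along/across 0.0696 -0.0161
```

```bash
python3 -m handwheel '[[[0,0,-0.02],[0.2,0.05,0],-1],[[0,0,0],[0.4,0,0],-1],[[0,0,0],[0.4,0,0],-1],[[0,0,0],[0.4,0,0],-1],[[0,0,0],[0.35,0,0],-1],[[0,0,0],[0.05,0,0],-1],[[0,0,0],[0,0,0],-1],[[0,0,0],[0,0,0.1],-1],[[0,0,0],[0,0,0],-1]]'
python3 - <<'E'
from h import *
togo([.5296,.1947,.042],-7.2)
E
```

```text
time: 7.65
tcp_pos: [0.5288, 0.1948, 0.0502]
tcp_rot: [0.998, -0.064, 0.001, 0.0]
wrist_force: [-0.6, -0.3, -1.4]
grip_width: 0.0132
finger_force: 58.0
t 7.65 pos [0.5288 0.1948 0.0502] turn units [ 0.003 -0.01  -0.015] shift units (goal axes) [0.028 0.    0.275] F [-0.56 -0.34 -1.36] M [-0.002  0.085  0.01 ] w 0.0132 ff 58.0
```

```bash
python3 -m handwheel '[[[0,0,0],[0.02,0,0.1],-1],[[0,0,0],[0,0,0.05],-1],[[0,0,0],[0,0,0],-1]]'; python3 -m handwheel '[[[0,0,0],[0,0,0.03],-1],[[0,0,0],[0,0,0.03],-1],[[0,0,0],[0,0,0],-1]]'; python3 - <<'E'
from h import *
togo([.5296,.1947,.042],-7.2)
t=vision.grab_frame("top");s=vision.grab_frame("side")
a=cv2.resize(t[105:180,155:205,::-1],None,fx=8,fy=8,interpolation=cv2.INTER_CUBIC)
b=cv2.resize(s[205:280,110:160,::-1],None,fx=8,fy=8,interpolation=cv2.INTER_CUBIC)
cv2.imwrite("pics/c4.png",np.hstack([a,b]))
E
```

```text
time: 7.95
tcp_pos: [0.53, 0.1947, 0.046]
tcp_rot: [0.998, -0.064, 0.001, 0.0]
wrist_force: [0.2, -1.1, -1.7]
grip_width: 0.0136
finger_force: 58.0
time: 8.25
tcp_pos: [0.5302, 0.1947, 0.0444]
tcp_rot: [0.998, -0.064, 0.001, 0.0]
wrist_force: [-0.1, 0.6, 0.1]
grip_width: 0.0134
finger_force: 58.0
t 8.25 pos [0.5302 0.1947 0.0444] turn units [ 0.    -0.019 -0.016] shift units (goal axes) [-0.021  0.003  0.08 ] F [-0.07  0.65  0.06] M [ 0.068 -0.012  0.051] w 0.0134 ff 58.0
```

View pics/c4.png

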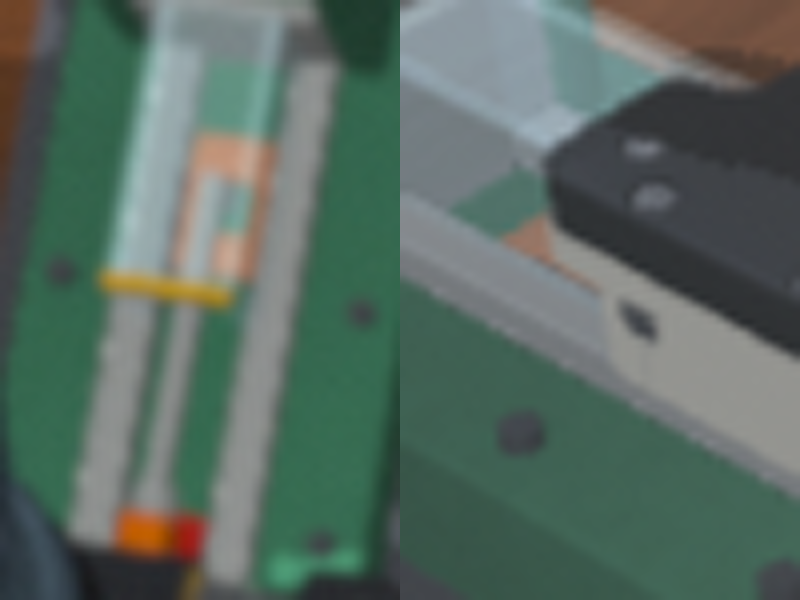

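The shank end at crop (212,178), corrected for its height, lies over the hole's centre (228,205). Continuing down.

```bash
python3 -m handwheel '[[[0,0,0],[0,0,0.03],-1],[[0,0,0],[0,0,0.02],-1],[[0,0,0],[0,0,0],-1]]'; python3 -c "
from h import *
togo([.5296,.1947,.042],-7.2)"
```

```text
time: 8.65
tcp_pos: [0.5302, 0.1947, 0.0429]
tcp_rot: [0.998, -0.064, 0.001, 0.0]
wrist_force: [0.4, -1.0, -1.8]
grip_width: 0.0137
finger_force: 58.0
t 8.65 pos [0.5302 0.1947 0.0429] turn units [ 0.001 -0.019 -0.016] shift units (goal axes) [-0.021  0.003  0.03 ] F [ 0.44 -1.   -1.81] M [0.044 0.038 0.028] w 0.0137 ff 58.0
```

```bash
python3 -m handwheel '[[[0,0,0],[0,0,0.03],-1],[[0,0,0],[0,0,0.02],-1],[[0,0,0],[0,0,0],-1]]';python3 -m handwheel '[[[0,0,0],[0,0,0.02],-1],[[0,0,0],[0,0,0],-1]]'; python3 -c "
from h import *
togo([.5296,.1947,.042],-7.2)"
```

```text
time: 8.95
tcp_pos: [0.5302, 0.1947, 0.0414]
tcp_rot: [0.998, -0.064, 0.001, 0.0]
wrist_force: [-0.6, -0.8, -1.0]
grip_width: 0.0131
finger_force: 58.0
time: 9.15
tcp_pos: [0.5303, 0.1947, 0.0409]
tcp_rot: [0.998, -0.064, 0.001, 0.0]
wrist_force: [1.0, 0.3, -1.9]
grip_width: 0.0133
finger_force: 58.0
t 9.15 pos [0.5303 0.1947 0.0409] turn units [ 0.    -0.02  -0.016] shift units (goal axes) [-0.023  0.004 -0.038] F [ 0.97  0.27 -1.9 ] M [0.074 0.046 0.074] w 0.0133 ff 58.0
```

```bash
python3 -m handwheel '[[[0,0,0],[0,0,0.03],-1],[[0,0,0],[0,0,0],-1]]';python3 -m handwheel '[[[0,0,0],[-0.1,0,0],-1],[[0,0,0],[-0.05,0,0],-1],[[0,0,0],[-0.03,0,0],-1]]';python3 -m handwheel '[[[0,0,0],[-0.03,0,0],-1],[[0,0,0],[-0.03,0,0],-1],[[0,0,0],[0,0,0],-1]]'; python3 -c "
from h import *
togo([.5303,.1947,.040],-7.2)"
```

```text
time: 9.35
tcp_pos: [0.5304, 0.1947, 0.04]
tcp_rot: [0.998, -0.064, 0.002, 0.0]
wrist_force: [-0.3, 0.2, -0.2]
grip_width: 0.0137
finger_force: 58.0
time: 9.65
tcp_pos: [0.5249, 0.1955, 0.0401]
tcp_rot: [0.998, -0.064, 0.002, 0.0]
wrist_force: [0.4, 0.5, -1.2]
grip_width: 0.0135
finger_force: 58.0
time: 9.95
tcp_pos: [0.5238, 0.1957, 0.0402]
tcp_rot: [0.998, -0.064, 0.002, 0.0]
wrist_force: [2.1, -0.2, -1.4]
grip_width: 0.0133
finger_force: 58.0
t 9.95 pos [0.5238 0.1957 0.0402] turn units [-0.002 -0.029 -0.016] shift units (goal axes) [0.22  0.004 0.007] F [ 2.1  -0.19 -1.37] M [-0.039 -0.384  0.045] w 0.0133 ff 58.0
```

```bash
python3 -m handwheel '[[[0,0,0],[-0.03,0,0],-1],[[0,0,0],[-0.03,0,0],-1],[[0,0,0],[-0.03,0,0],-1],[[0,0,0],[-0.03,0,0],-1]]';python3 -m handwheel '[[[0,0,0],[-0.04,0,0],-1],[[0,0,0],[-0.04,0,0],-1],[[0,0,0],[-0.04,0,0],-1],[[0,0,0],[-0.04,0,0],-1]]'; python3 -c "
from h import *
togo([.5303,.1947,.040],-7.2)"
```

```text
time: 10.35
tcp_pos: [0.5224, 0.1959, 0.0407]
tcp_rot: [0.998, -0.064, 0.004, -0.0]
wrist_force: [7.5, -1.3, -2.1]
grip_width: 0.0131
finger_force: 58.0
time: 10.75
tcp_pos: [0.5179, 0.1966, 0.0409]
tcp_rot: [0.998, -0.064, 0.004, -0.0]
wrist_force: [8.1, -1.5, -2.1]
grip_width: 0.0136
finger_force: 58.0
t 10.75 pos [0.5179 0.1966 0.0409] turn units [-0.007 -0.061 -0.018] shift units (goal axes) [0.419 0.01  0.029] F [ 8.13 -1.55 -2.11] M [-0.126 -1.179 -0.024] w 0.0136 ff 58.0
```

```bash
python3 -m handwheel '[[[0,0,0],[-0.04,0,0.02],-1],[[0,0,0],[-0.05,0,0],-1],[[0,0,0],[-0.05,0,0],-1],[[0,0,0],[-0.05,0,0],-1],[[0,0,0],[-0.05,0,0],-1]]';python3 -m handwheel '[[[0,0,0],[-0.05,0,0],-1],[[0,0,0],[-0.05,0,0],-1],[[0,0,0],[-0.05,0,0],-1],[[0,0,0],[-0.05,0,0],-1],[[0,0,0],[-0.05,0,0],-1]]'; python3 -c "
from h import *
togo([.5303,.1947,.040],-7.2)"
```

```text
time: 11.25
tcp_pos: [0.5109, 0.1975, 0.0404]
tcp_rot: [0.998, -0.064, 0.004, -0.0]
wrist_force: [7.9, -1.6, -1.2]
grip_width: 0.0134
finger_force: 58.0
time: 11.75
tcp_pos: [0.5034, 0.1985, 0.0403]
tcp_rot: [0.998, -0.064, 0.004, -0.0]
wrist_force: [8.1, -1.2, -1.3]
grip_width: 0.0136
finger_force: 58.0
t 11.75 pos [0.5034 0.1985 0.0403] turn units [-0.008 -0.064 -0.018] shift units (goal axes) [0.905 0.013 0.011] F [ 8.09 -1.2  -1.3 ] M [-0.225 -1.296 -0.028] w 0.0136 ff 58.0
```

```bash
python3 -m handwheel '[[[0,0,0],[-0.05,0,0],-1],[[0,0,0],[-0.05,0,0],-1],[[0,0,0],[-0.05,0,0],-1],[[0,0,0],[-0.05,0,0],-1],[[0,0,0],[-0.05,0,0],-1]]';python3 -m handwheel '[[[0,0,0],[-0.05,0,0],-1],[[0,0,0],[-0.05,0,0],-1],[[0,0,0],[-0.05,0,0],-1],[[0,0,0],[-0.05,0,0],-1],[[0,0,0],[0,0,0],-1]]'; python3 -c "
from h import *
togo([.5303,.1947,.040],-7.2)"
```

```text
time: 12.25
tcp_pos: [0.496, 0.1995, 0.0403]
tcp_rot: [0.998, -0.064, 0.004, -0.0]
wrist_force: [7.4, -1.3, -2.0]
grip_width: 0.0134
finger_force: 58.0
time: 12.75
tcp_pos: [0.4898, 0.2003, 0.0403]
tcp_rot: [0.998, -0.064, 0.004, -0.0]
wrist_force: [6.8, -1.9, -1.7]
grip_width: 0.0137
finger_force: 58.0
t 12.75 pos [0.4898 0.2003 0.0403] turn units [-0.008 -0.061 -0.018] shift units (goal axes) [1.364 0.015 0.009] F [ 6.76 -1.85 -1.72] M [-0.115 -1.191 -0.073] w 0.0137 ff 58.0
```

```bash
python3 -m handwheel '[[[0,0,0],[-0.04,0,0],-1],[[0,0,0],[-0.04,0,0],-1],[[0,0,0],[-0.04,0,0],-1]]';python3 -m handwheel '[[[0,0,0],[-0.03,0,0],-1],[[0,0,0],[-0.03,0,0],-1],[[0,0,0],[-0.03,0,0],-1]]';  python3 -c "
from h import *
togo([.5303,.1947,.040],-7.2)"
```

```text
time: 13.05
tcp_pos: [0.4867, 0.2007, 0.0403]
tcp_rot: [0.998, -0.064, 0.005, -0.0]
wrist_force: [7.6, -1.2, -1.0]
grip_width: 0.0136
finger_force: 58.0
time: 13.35
tcp_pos: [0.484, 0.2011, 0.0403]
tcp_rot: [0.998, -0.064, 0.005, -0.0]
wrist_force: [7.1, -1.4, -1.0]
grip_width: 0.0133
finger_force: 58.0
t 13.35 pos [0.484  0.2011 0.0403] turn units [-0.01  -0.066 -0.018] shift units (goal axes) [1.557 0.019 0.012] F [ 7.1  -1.41 -1.04] M [-0.127 -1.302  0.015] w 0.0133 ff 58.0
```

```bash
python3 -m handwheel '[[[0,0,0],[-0.03,0,0],-1],[[0,0,0],[-0.03,0,0],-1],[[0,0,0],[-0.03,0,0],-1]]';python3 -c "
from h import *
togo([.5303,.1947,.040],-7.2)
cv2.imwrite('pics/t5.png',cv2.resize(vision.grab_frame('top')[105:180,155:205,::-1],None,fx=8,fy=8,interpolation=cv2.INTER_CUBIC))"
```

```text
time: 13.65
tcp_pos: [0.4776, 0.2014, 0.0393]
tcp_rot: [0.998, -0.064, 0.001, 0.0]
wrist_force: [-0.0, 0.5, 0.0]
grip_width: 0.0138
finger_force: 58.0
t 13.65 pos [0.4776 0.2014 0.0393] turn units [ 0.001 -0.016 -0.017] shift units (goal axes) [ 1.77   0.002 -0.024] F [-0.05  0.49  0.04] M [-0.035 -0.396 -0.066] w 0.0138 ff 58.0
```

View pics/t5.png

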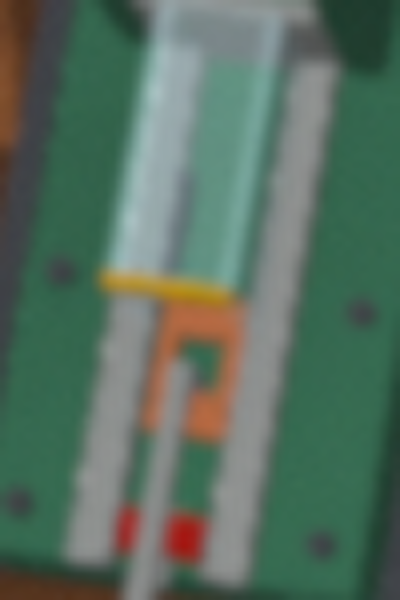

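The blank is out: its hole is at crop (205,360), the front edge at (185,438) and the red face at row 515, leaving about 20 mm to the block. Now creeping.

```bash
cat > r.sh <<'E'
python3 -c "
from h import *
s=arm.observe();print('==',round(s['time'],2),s['tcp_pos'].round(4),s['wrist_force'].round(2),s['moment'].round(3))"
E
python3 -m handwheel '[[[0,0,0],[0,0,0],-1],[[0,0,0],[0,0,0],-1]]' >/dev/null; sh r.sh
python3 -m handwheel '[[[0,0,0],[-0.03,0,0],-1],[[0,0,0],[-0.03,0,0],-1]]'>/dev/null; sh r.sh
python3 -m handwheel '[[[0,0,0],[-0.02,0,0],-1],[[0,0,0],[0,0,0],-1]]'>/dev/null; sh r.sh
python3 -m handwheel '[[[0,0,0],[-0.02,0,0],-1],[[0,0,0],[0,0,0],-1]]'>/dev/null; sh r.sh
```

```text
== 13.9 [0.4774 0.2015 0.0392] [-1.06 -0.34  1.16] [ 0.005 -0.145 -0.05 ]
== 14.1 [0.4763 0.2017 0.0393] [ 1.03 -0.51  0.03] [-0.057 -0.403  0.037]
== 14.3 [0.4755 0.2018 0.0393] [ 1.59 -0.71  1.18] [-0.031 -0.288 -0.042]
== 14.5 [0.4749 0.2018 0.0393] [ 1.49 -0.48 -0.2 ] [-0.026 -0.346 -0.008]
```

```bash
for i in 1 2 3 ; do :; done
python3 -m handwheel '[[[0,0,0],[-0.03,0,0],-1],[[0,0,0],[-0.02,0,0],-1],[[0,0,0],[0,0,0],-1]]'>/dev/null; sh r.sh
python3 -m handwheel '[[[0,0,0],[-0.02,0,0],-1],[[0,0,0],[0,0,0],-1]]'>/dev/null; sh r.sh
```

```text
== 14.8 [0.4733 0.202  0.0392] [0.97 0.13 1.48] [-0.037 -0.272 -0.068]
== 15.0 [0.4728 0.2021 0.0392] [ 0.74  0.15 -0.38] [-0.038 -0.31  -0.053]
```

```bash
python3 -m handwheel '[[[0,0,0],[-0.03,0,0],-1],[[0,0,0],[0,0,0],-1]]'>/dev/null; sh r.sh
python3 -m handwheel '[[[0,0,0],[-0.03,0,0],-1],[[0,0,0],[0,0,0],-1]]'>/dev/null; sh r.sh
```

```text
== 15.2 [0.4719 0.2022 0.0392] [0.83 0.31 0.06] [-0.032 -0.378  0.033]
== 15.4 [0.4709 0.2023 0.0392] [0.42 0.35 0.4 ] [-0.008 -0.324 -0.015]
```

```bash
python3 -m handwheel '[[[0,0,0],[-0.03,0,0],-1],[[0,0,0],[0,0,0],-1]]'>/dev/null; sh r.sh
python3 -m handwheel '[[[0,0,0],[-0.03,0,0],-1],[[0,0,0],[0,0,0],-1]]'>/dev/null; sh r.sh
```

```text
== 15.6 [0.4701 0.2025 0.0392] [ 1.53  0.13 -0.19] [ 0.002 -0.301 -0.046]
== 15.8 [0.4692 0.2026 0.0392] [ 0.31 -0.16 -0.08] [ 0.018 -0.301 -0.045]
```

```bash
python3 -m handwheel '[[[0,0,0],[-0.03,0,0],-1],[[0,0,0],[0,0,0],-1]]'>/dev/null; sh r.sh
python3 -m handwheel '[[[0,0,0],[-0.02,0,0],-1],[[0,0,0],[0,0,0],-1]]'>/dev/null; sh r.sh
```

```text
== 16.0 [0.4683 0.2027 0.0392] [ 0.2   0.73 -0.2 ] [ 0.022 -0.325 -0.008]
== 16.2 [0.4678 0.2028 0.0392] [ 1.08  0.14 -0.28] [-0.015 -0.287  0.041]
```

```bash
python3 -m handwheel '[[[0,0,0],[-0.03,0,0],-1],[[0,0,0],[0,0,0],-1]]'>/dev/null; sh r.sh
python3 -m handwheel '[[[0,0,0],[-0.03,0,0],-1],[[0,0,0],[0,0,0],-1]]'>/dev/null; sh r.sh
```

```text
== 16.4 [0.4668 0.2029 0.0392] [ 0.43 -0.66 -0.4 ] [-0.031 -0.331 -0.03 ]
== 16.6 [0.4659 0.203  0.0392] [ 1.26 -0.32  0.34] [ 0.004 -0.319  0.006]
```

```bash
python3 -m handwheel '[[[0,0,0],[-0.03,0,0],-1],[[0,0,0],[0,0,0],-1]]'>/dev/null; sh r.sh
python3 -m handwheel '[[[0,0,0],[-0.02,0,0],-1],[[0,0,0],[0,0,0],-1]]'>/dev/null; sh r.sh
```

```text
== 16.8 [0.465  0.2031 0.0392] [ 0.29 -0.1   0.4 ] [-0.045 -0.356 -0.024]
== 17.0 [0.4645 0.2032 0.0392] [0.27 0.07 0.28] [-0.028 -0.329 -0.012]
```

```bash
cat > b.py <<'E'
from h import *
hsv=cv2.cvtColor(vision.grab_frame("top")[:,:,::-1].copy(),cv2.COLOR_BGR2HSV)
k=np.zeros(hsv.shape[:2],np.uint8);k[135:185,160:200]=255
m=cv2.inRange(hsv,(5,80,110),(18,210,255))&k; r=cv2.inRange(hsv,(0,190,110),(3,255,255))&k
for n,a,z in(("copper",m,.046),("red",r,.05)):
    p=np.argwhere(a>0); print(n,len(p),"rows",p[:,0].min(),p[:,0].max(),"cols",p[:,1].min(),p[:,1].max(),[px2pt("top",177,v,z)[0].round(4) for v in(p[:,0].min()-.5,p[:,0].max()+.5)])
E
python3 b.py
```

```text
copper 158 rows 147 184 cols 171 199 [np.float64(0.6403), np.float64(0.5544)]
red 9 rows 170 173 cols 177 179 [np.float64(0.5873), np.float64(0.5783)]
```

```bash
python3 -m handwheel '[[[0,0,0],[-0.03,0,0],-1],[[0,0,0],[0,0,0],-1]]'>/dev/null; sh r.sh
python3 -m handwheel '[[[0,0,0],[-0.03,0,0],-1],[[0,0,0],[0,0,0],-1]]'>/dev/null; sh r.sh
```

```text
== 17.25 [0.4636 0.2033 0.0392] [ 0.79 -0.17  0.15] [ 0.002 -0.322  0.009]
== 17.45 [0.4626 0.2034 0.0392] [0.78 0.58 0.07] [ 0.009 -0.354  0.007]
```

```bash
python3 -m handwheel '[[[0,0,0],[-0.03,0,0],-1],[[0,0,0],[0,0,0],-1]]'>/dev/null; sh r.sh
python3 -m handwheel '[[[0,0,0],[-0.02,0,0],-1],[[0,0,0],[0,0,0],-1]]'>/dev/null; sh r.sh
```

```text
== 17.65 [0.4617 0.2035 0.0392] [1.37 0.11 0.8 ] [ 0.04  -0.322  0.014]
== 17.85 [0.4612 0.2036 0.0392] [ 1.29 -0.58  0.38] [ 0.005 -0.295  0.064]
```

```bash
python3 -m handwheel '[[[0,0,0],[-0.02,0,0],-1],[[0,0,0],[0,0,0],-1]]'>/dev/null; sh r.sh
python3 -m handwheel '[[[0,0,0],[-0.02,0,0],-1],[[0,0,0],[0,0,0],-1]]'>/dev/null; sh r.sh
```

```text
== 18.05 [0.4606 0.2037 0.0392] [ 0.19 -0.02  0.4 ] [-0.039 -0.314  0.06 ]
== 18.25 [0.46   0.2037 0.0392] [1.23 0.36 1.17] [-0.048 -0.362 -0.013]
```

```bash
python3 -m handwheel '[[[0,0,0],[-0.02,0,0],-1],[[0,0,0],[0,0,0],-1]]'>/dev/null; sh r.sh
python3 -m handwheel '[[[0,0,0],[-0.02,0,0],-1],[[0,0,0],[0,0,0],-1]]'>/dev/null; sh r.sh
```

```text
== 18.45 [0.4594 0.2039 0.0392] [ 0.51 -0.93  0.45] [-0.047 -0.375  0.009]
== 18.65 [0.4588 0.2039 0.0392] [1.62 0.31 0.94] [-0.064 -0.318  0.029]
```

```bash
python3 -m handwheel '[[[0,0,0],[-0.02,0,0],-1],[[0,0,0],[0,0,0],-1]]'>/dev/null; sh r.sh
python3 -m handwheel '[[[0,0,0],[-0.02,0,0],-1],[[0,0,0],[0,0,0],-1]]'>/dev/null; sh r.sh
```

```text
== 18.85 [0.4582 0.204  0.0392] [0.77 0.81 0.55] [-0.007 -0.365  0.003]
== 19.05 [0.4577 0.204  0.0392] [ 0.75 -0.81  0.42] [-0.038 -0.337 -0.041]
```

```bash
python3 -m handwheel '[[[0,0,0],[-0.02,0,0],-1],[[0,0,0],[0,0,0],-1]]'>/dev/null; sh r.sh
python3 b.py
```

```text
== 19.25 [0.457  0.2041 0.0392] [ 0.58 -0.67  0.31] [-0.02  -0.334 -0.018]
copper 156 rows 150 184 cols 171 199 [np.float64(0.6334), np.float64(0.5544)]
red 11 rows 170 173 cols 177 179 [np.float64(0.5873), np.float64(0.5783)]
```

```bash
python3 -m handwheel '[[[0,0,0],[-0.02,0,0],-1],[[0,0,0],[0,0,0],-1]]'>/dev/null; sh r.sh
python3 -m handwheel '[[[0,0,0],[-0.02,0,0],-1],[[0,0,0],[0,0,0],-1]]'>/dev/null; sh r.sh
```

```text
== 19.5 [0.4565 0.2042 0.0392] [1.02 0.56 0.53] [-0.046 -0.316 -0.002]
== 19.7 [0.4564 0.2043 0.0393] [2.09 0.   0.21] [-0.042 -0.564  0.007]
```

```bash
python3 -m handwheel '[[[0,0,0],[-0.02,0,0],-1],[[0,0,0],[0,0,0],-1]]'>/dev/null; sh r.sh
python3 -m handwheel '[[[0,0,0],[-0.02,0,0],-1],[[0,0,0],[0,0,0],-1]]'>/dev/null; sh r.sh
```

```text
== 19.9 [0.4563 0.2044 0.0395] [ 5.02 -1.37 -0.29] [-0.086 -0.917 -0.012]
== 20.1 [0.4563 0.2045 0.0396] [ 5.67 -1.38 -1.83] [-0.185 -1.119  0.013]
```

```bash
python3 -m handwheel '[[[0,0,0],[-0.02,0,0],-1],[[0,0,0],[0,0,0],-1]]'>/dev/null; sh r.sh
python3 -m handwheel '[[[0,0,0],[-0.02,0,0],-1],[[0,0,0],[0,0,0],-1]]'>/dev/null; sh r.sh
```

```text
== 20.3 [0.4562 0.2045 0.0397] [ 7.57 -2.02 -1.2 ] [-0.163 -1.305 -0.056]
== 20.5 [0.4562 0.2046 0.0399] [ 8.37 -1.4  -1.97] [-0.198 -1.363 -0.044]
```

Contact found. Backing off about 1 mm to hold near 5 N.

```bash
python3 -m handwheel '[[[0,0,0],[0.03,0,0],-1],[[0,0,0],[0,0,0],-1],[[0,0,0],[0,0,0],-1],[[0,0,0],[0,0,0],-1],[[0,0,0],[0,0,0],-1]]'>/dev/null; sh r.sh
python3 -m handwheel '[[[0,0,0],[0,0,0],-1],[[0,0,0],[0,0,0],-1],[[0,0,0],[0,0,0],-1],[[0,0,0],[0,0,0],-1]]'>/dev/null; sh r.sh
```

```text
== 21.0 [0.4562 0.2045 0.0396] [ 6.77 -0.51 -1.59] [-0.117 -1.182 -0.026]
== 21.4 [0.4563 0.2045 0.0397] [ 6.35 -0.89 -0.82] [-1.080e-01 -1.172e+00  1.000e-03]
```

```bash
python3 -m handwheel '[[[0,0,0],[0.05,0,0],-1],[[0,0,0],[0.06,0,0],-1],[[0,0,0],[0.06,0,0],-1],[[0,0,0],[0.06,0,0],-1],[[0,0,0],[0,0,0],-1],[[0,0,0],[0,0,0],-1]]'>/dev/null; sh r.sh
python3 -m handwheel '[[[0,0,0],[0,0,-0.1],-1],[[0,0,0],[0,0,-0.1],-1],[[0,0,0],[0,0,-0.2],-1],[[0,0,0],[0,0,0],-1]]'>/dev/null; sh r.sh; python3 b.py
```

```text
== 22.0 [0.4609 0.2036 0.039 ] [-0.34 -0.68  0.41] [-0.006  0.001 -0.023]
== 22.4 [0.4619 0.2037 0.0521] [ 0.44  0.4  -1.22] [ 0.038  0.049 -0.038]
copper 140 rows 150 184 cols 173 199 [np.float64(0.6334), np.float64(0.5544)]
red 17 rows 170 173 cols 175 179 [np.float64(0.5873), np.float64(0.5783)]
```

```bash
python3 -m handwheel '[[[0,0,0],[0,0,-0.6],-1],[[0,0,0],[0,0,-1],-1],[[0,0,0],[0,0,-1],-1],[[0,0,0],[0,0,-0.5],-1],[[0,0,0],[0.1,0.4,0],-1],[[0,0,0],[0.37,0.8,0],-1],[[0,0,0],[0.37,0.97,0],-1],[[0,0,0],[0.37,0.97,0],-1],[[0,0,0],[0.37,0.97,0],-1],[[0,0,0],[0.37,0.97,0],-1]]' >/dev/null
python3 -m handwheel '[[[0,0,0],[0.37,0.97,0],-1],[[0,0,0],[0.37,0.97,0],-1],[[0,0,0],[0.37,0.97,0],-1],[[0,0,0],[0.37,0.97,0],-1],[[0,0,0],[0.37,0.97,0],-1],[[0,0,0],[0.37,0.97,0],-1],[[0,0,0],[0.37,0.97,0],-1],[[0,0,0.2],[0.37,0.8,0],-1],[[0,0,0],[0,0,0],-1],[[0,0,0],[0,0,0],-1]]' >/dev/null
python3 -c "
from h import *
togo([.5685,-.2247,.0419],-9.2)"
```

```text
t 24.45 pos [ 0.5573 -0.1927  0.1429] turn units [-0.009  0.001  0.023] shift units (goal axes) [0.539 0.993 3.367] F [ 0.1   1.49 -0.6 ] M [0.037 0.053 0.022] w 0.014 ff 58.0
```

```bash
python3 -m handwheel '[[[0,0,0.02],[0.3,0.6,0],-1],[[0,0,0],[0.24,0.39,0],-1],[[0,0,0],[0,0,0.6],-1],[[0,0,0],[0,0,0.6],-1],[[0,0,0],[0,0,0],-1],[[0,0,0],[0,0,0],-1]]' >/dev/null
python3 -c "
from h import *
togo([.5685,-.2247,.0419],-9.2)
im=vision.grab_frame('side')
cv2.imwrite('pics/g2.png',cv2.resize(im[74:224,199:399,::-1],None,fx=4,fy=4,interpolation=cv2.INTER_CUBIC))"
```

```text
t 25.05 pos [ 0.5698 -0.2235  0.1085] turn units [-0.005 -0.012  0.019] shift units (goal axes) [-0.036  0.048  2.219] F [ 1.21  0.69 -1.57] M [ 0.032  0.01  -0.077] w 0.0137 ff 58.0
```

View pics/g2.png

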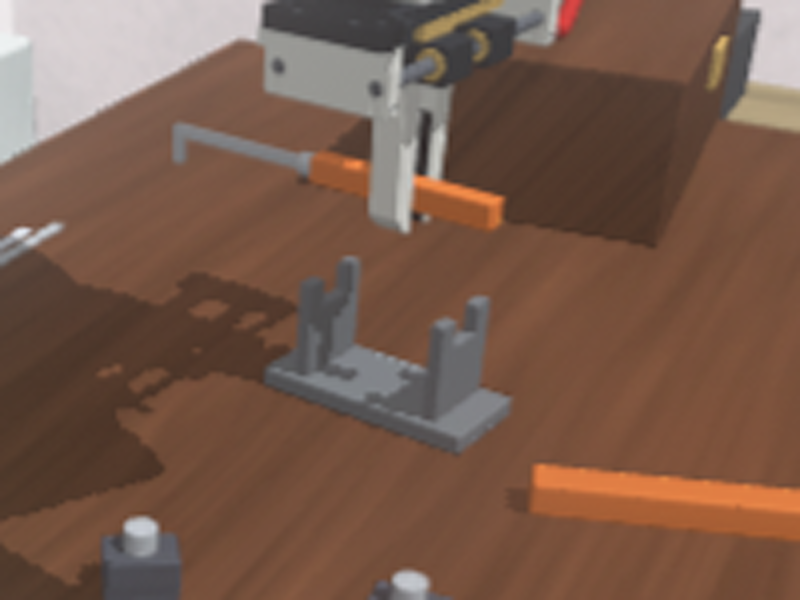

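The pick hangs level above the two forks (crop (320,300) and (455,350)), hook as before. Lowering it.

```bash
python3 -m handwheel '[[[0,0,0.02],[-0.03,0.05,0.6],-1],[[0,0,0],[0,0,0.7],-1],[[0,0,0],[0,0,0.5],-1],[[0,0,0],[0,0,0.25],-1],[[0,0,0],[0,0,0.1],-1],[[0,0,0],[0,0,0.05],-1],[[0,0,0],[0,0,0],-1],[[0,0,0],[0,0,0],-1]]' >/dev/null
python3 -c "
from h import *
togo([.5685,-.2247,.0419],-9.2)"
```

```text
t 25.9 pos [ 0.5696 -0.2257  0.0435] turn units [ 0.004 -0.03  -0.006] shift units (goal axes) [-0.043 -0.027  0.054] F [ 0.65  0.48 -1.16] M [ 0.056  0.053 -0.003] w 0.0137 ff 58.0
```

```bash
python3 -m handwheel '[[[0,0,0],[0,-0.02,0.03],-1],[[0,0,0],[0,0,0.02],-1],[[0,0,0],[0,0,0],-1],[[0,0,0],[0,0,0],-0.5],[[0,0,0],[0,0,0],0],[[0,0,0],[0,0,0],0.2],[[0,0,0],[0,0,0],0.2],[[0,0,0],[0,0,0],0.2],[[0,0,0],[0,0,0],0.2]]'
python3 -m handwheel '[[[0,0,0],[0,0,-0.5],0.2],[[0,0,0],[0,0,-1],0.2],[[0,0,0],[0,0,-1],0.2],[[0,0,0],[0,0,-1],0.2],[[0,0,0],[0,0,-0.5],0.2],[[0,0,0],[0,0,0],0.2],[[0,0,0],[0,0,0],0.2]]'
python3 -c "
from h import *
t=vision.grab_frame('top');s=vision.grab_frame('side')
a=cv2.resize(t[105:180,155:205,::-1],(400,600),interpolation=cv2.INTER_CUBIC)
b=cv2.resize(s[110:210,219:379,::-1],(400,250)); c=cv2.resize(t[100:230,320:400,::-1],(215,350))
o=np.zeros((600,800,3),np.uint8);o[:,:400]=a;o[:250,400:]=b;o[250:,400:615]=c
cv2.imwrite('pics/f.png',o)"
```

```text
time: 26.8
tcp_pos: [0.5692, -0.2248, 0.0411]
tcp_rot: [0.997, -0.081, 0.001, 0.0]
wrist_force: [0.1, -0.1, -0.7]
grip_width: 0.0544
finger_force: 0.0
time: 27.5
tcp_pos: [0.5687, -0.2246, 0.1608]
tcp_rot: [0.997, -0.081, 0.001, 0.0]
wrist_force: [-0.2, 0.3, -0.6]
grip_width: 0.0558
finger_force: 0.0
```

View pics/f.png

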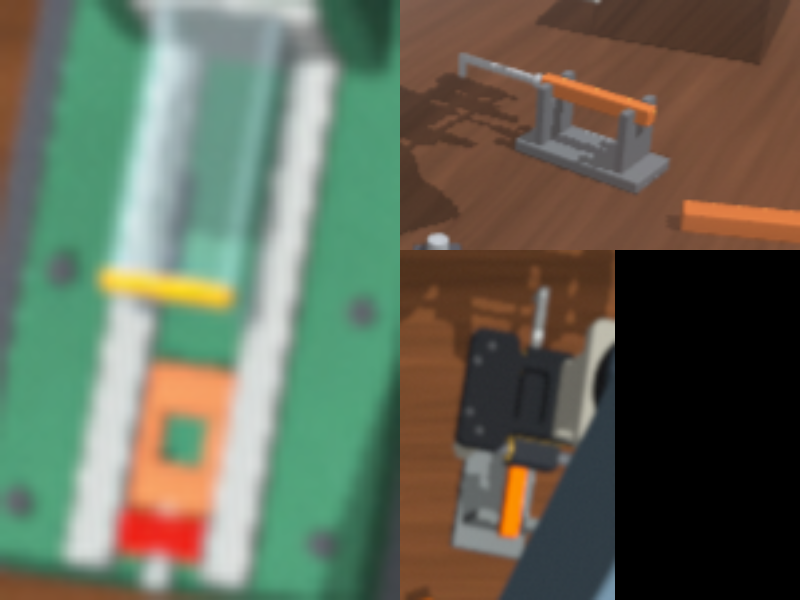

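The blank lies flat against the stop (crop (185,440), red block at (160,535)), and the pick lies level in both forks.

```bash
python3 -c "
from cell import arm
print(arm.job_done())"
```

```text
the job is handed in; nothing more can be done
None
```

I drew the blank out with the pick, held it on the stop's pin at about 6 N (peak about 8 N) for roughly a second, left it lying flat at the stop, laid the pick back in its rest and handed the job in at about 28 s; the interface gave no verdict.

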